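# Roll the smoker tube to the yellow line

### The job

Roll the perforated steel smoker tube across the concrete to the yellow painted line, pushing only on the upper part of the tube with the fingertips, so that it stops lying along the line with the line centred underneath it. Let it truly roll rather than skid; do not pinch it or lift it, and leave the jar, scoop, tray and thermometer where they are.

Things in the scene. Friction and masses are not known exactly. Their poses are not given: they have to be found in the camera images.
- tube: perforated steel smoker tube lying on the concrete: a cylinder 64 mm in diameter, 150 mm long, about 0.35 kg, friction 0.5 or more. Origin: mid-length on its axis, 32 mm up. Its x is that axis; y and z turn as it rolls (z up at the start). Slight rolling resistance: let go at rest, it stays. Starts parallel to the line, on either side, 110 to 170 mm off square to it, ends within 10 mm of even
- line: straight yellow line painted flat on the concrete, 240 mm long and 16 mm wide, no height to feel. Origin: its middle, at the height of the concrete (z = 0). Its x axis runs along the line, y is square to it (level), z up.
- jar: lidded blue ceramic jar with a white lid and ball knob, 92 mm in diameter and 124 mm high; bystander, origin at the centre of its underside
- scoop: green plastic scoop, 180 mm long, 56 mm wide, 40 mm high, handle towards its -x; bystander, origin on its underside where the handle meets the bowl
- tray: shallow aluminium serving tray 90 x 240 x 22 mm; bystander, origin at the centre of its underside
- thermometer: stainless dial thermometer lying flat, dial 48 mm in diameter and 12 mm thick, stem 140 mm out from the dial's centre towards its +y; bystander, origin at the centre of the dial's underside
There are look-alikes about, which are no part of the job. What is shaped like the tube but brown, orange or pink is not meant.

How it is judged:
On the way:
1. the tube has rolled (not skidded) nearly half a turn: the side that was on top is underneath, 70 to 120 mm from where it started (angle between tube's own z axis and vertical above 2.6 rad and distance of tube from where it was at the start of the episode between 0.07 and 0.12 m).
At the end, for the whole second after the job is handed in: the tube is at rest on the concrete with its axis within 12 mm of the middle of the yellow line, within 0.15 rad of parallel to it, and its mid-length within 30 mm of the line's middle lengthwise (y of tube in the frame of line between -0.012 and 0.012 m and x of tube in the frame of line between -0.03 and 0.03 m and angle between the x axis of tube and the x axis of line, either way round below 0.15 rad and height (world z) of tube below 0.037 m and linear speed of tube below 0.01 m/s and angular speed of tube below 0.3 rad/s); the robot touches nothing.
It fails at once if the tube is lifted more than 10 mm (height (world z) of tube above 0.042 m).
It fails at once if the fingers reach down beside the tube and push (over 1 N) on its lower part or pinch it (grasp point below 55 mm while touching it) (contact force between the fingers and tube above 1 N and height (world z) of the grasp point below 0.055 m).
It fails at once if the jar, scoop, tray or thermometer is moved more than 15 mm or tipped over (distance of any of jar, scoop, tray, thermometer from where it was at the start of the episode above 0.015 m or angle between any of jar, scoop, tray, thermometer's own z axis and vertical above 0.3 rad).
It also fails if it takes over 67 s, if anything falls off the work surface, if the arm or the gripper's body presses on something with over 40 N, if the wrist force passes 120 N, or if a joint passes its speed limit or range.

### The arm

A 7-joint arm with a two-finger parallel gripper is mounted at the origin on the work surface. World frame = base frame: x ahead of the robot, y to its left, z up, the work surface at z = 0. Lengths are in m, angles in rad, forces in N, time in s.
With the tool pointing down it reaches from about 0.425 to 0.875 m from the base axis. Payload 8.4 kg.
Tool frame: the origin (TCP) lies midway between the tips of the shut fingers; the grasp point (between the pads) lies 19 mm behind it; z points along the fingers, x is the direction in which the jaws open and shut, and the axes are right-handed (so a half turn about z gives the same grasp; the last joint's range is limited). The gripper opens to 87 mm and grips with 3 to 60 N. Pads are 19 mm wide; open, the fingers measure 117 mm over their backs; the gripper's body (75 mm by 190 mm) begins 51 mm behind the grasp point.
Start: joints at [-0.099, 0.333, 0.04, 1.465, -0.013, 1.343, -0.059], TCP at [0.65, -0, 0.223] pointing down, gripper open.
Joint ranges: [-2.58, 2.58], [-0.38, 2.09], [-1.3, 1.39], [0.25, 2.4], [-1.5, 4.64], [0.08, 2.09], [-2.65, 2.65]. Speed limits (rad/s): [2.22, 2.22, 2.79, 2.79, 3.14, 3.14, 3.14].

### API

Orientations are given as a 3x3 rotation matrix whose columns are the frame's x, y, z axes.
In Python, from plant import get_state, get_image, close_job gives the robot as it stands.
- The arm moves only by the tool step_arm, never from a script. Its argument "moves" is a list of rows, each a list of 3 entries, a list of its own where there are three numbers: the shift along the tool's x, y, z in mm, then the turn, a rotation vector about the tool's x, y, z in degrees, then the gripper's target within -1 to 1 (fully open at 1, half-way at 0, shut at -1). A call has 1 to 10 rows; each row shifts and turns the commanded pose from where the row before left it, along the tool's axes as they then stand; what a row does not reach is not made up. A row lasts 1/12 s, in which the tool goes at most 41.7 mm and 7.16 degrees, less where a joint would pass 70% of its speed; a pose out of reach is approached as far as the arm can. A call is refused whole if a number of a shift passes 41.7 or a number of a turn 7.16, either way. A call with a gripper value outside its range is refused whole. The fingers move at their own pace and stop on an object; the grip force is fixed at half the most. Time passes only in rows, so rows that do not move let the fingers close. It gives the time, the measured TCP pose, the force and the opening at its end, in the units of the state.
- get_state(): the state, without advancing time (a new reading comes with each control period).
- get_image(name): name is "scene" or "side" or "wrist"; returns a dict with "image" (400x640x3 uint8, blue, green, red), "depth" (400x640 float32, m along the optical axis (not along the pixel's ray), 0 where there is no reading), "fov_y" (degrees; the focal length in pixels is half the picture's height over the tangent of half this angle, whatever the lens; pixels are square), "cx", "cy" (the principal point, pixels), "eye" and "attitude" of the camera in the world; the wrist camera has in their place "hand_eye" (4x4, takes a point from camera to tool coordinates, whose origin is the TCP and whose axes are the tool frame's). Camera axes: x right, y up, looking along -z (the intrinsics and any distortion apply to the point x, -y, -z); pixel columns grow to the right and rows downward; lengths in m; the calibration is good to about 2 mm. A picture is of the moment at which its call begins: read the wrist's pose just before it.
- close_job(): hands the job in, once; it reports no verdict.
The state is a dict: "t": time; "qpos": joint angles; "qd": joint speeds; "tau": joint torques, N m; "ee_pos": TCP position; "eef_rot": TCP orientation; "force": force on the tool from outside, world axes, zero at the start; "torque": the same for the moment, N m; "opening": finger opening in m.
Only numpy, scipy, OpenCV 4.12 (cv2) and the standard library are available. Lean on these libraries where they do the work, as an engineer would, in place of code of your own. Each camera call takes 0.05 s, during which the arm holds its last target. There are 200 camera calls.

## Working session

There is one attempt and no reset: what is moved stays moved. The work goes in short steps, Python scripts to look and compute and a tool call to move; the robot and the scene stay as the last step left them, time stands still between calls to the robot, and variables do not carry over. Pictures are saved under pics/ and viewed, about 8 in all and at most 12, crops included, and the job is handed in when it is done.

Besides the shell and the picture viewer there is one more tool, called after "Request:" in YAML: its name, and indented under it one key for each argument. step_arm: Moves the arm, as the interface text tells. Its arguments: {"type":"object","properties":{"moves":{"type":"array","items":{"type":"array"}}},"required":["moves"]}

```bash
mkdir -p pics; cat > h.py <<'E'
import numpy as np, cv2
from plant import get_state, get_image
def shot(n,fn=None):
    s=get_state(); d=get_image(n)
    if fn: cv2.imwrite('pics/'+fn,d['image'])
    return s,d
def cam(s,d):
    f=200/np.tan(np.radians(d['fov_y'])/2)
    if 'hand_eye' in d:
        T=np.eye(4);T[:3,:3]=s['eef_rot'];T[:3,3]=s['ee_pos'];T=T@np.array(d['hand_eye']);return f,T[:3,3],T[:3,:3]
    return f,np.array(d['eye']),np.array(d['attitude'])
def plane(s,d,uv,h):
    f,e,R=cam(s,d);uv=np.atleast_2d(uv).astype(float)
    r=np.c_[(uv[:,0]-d['cx'])/f,-(uv[:,1]-d['cy'])/f,-np.ones(len(uv))]@R.T
    return e+r*((h-e[2])/r[:,2])[:,None]
def cloud(s,d):
    f,e,R=cam(s,d);v,u=np.mgrid[:400,:640];z=d['depth']
    return e+np.stack([(u-d['cx'])/f*z,-(v-d['cy'])/f*z,-z],-1)@R.T
E
python3 - <<'E'
from h import *
for n in('scene','side','wrist'):
    s,d=shot(n,n+'1.png'); print(n,{k:v for k,v in d.items() if k not in('image','depth')})
a=[cv2.imread(f'pics/{n}1.png') for n in('scene','side')]
print(s)
E
```

```text
scene {'fov_y': 53.36461111265744, 'cx': 321.9760406600092, 'cy': 203.87698832346075, 'eye': array([1.18351966, 0.20167578, 0.73280933]), 'attitude': array([[-0.26308482, -0.679634  ,  0.68475105],
       [ 0.96476647, -0.18277746,  0.18925657],
       [-0.00346814,  0.71041539,  0.70377407]])}
side {'fov_y': 42.15774266210246, 'cx': 317.69375767219003, 'cy': 194.15280421640364, 'eye': array([ 0.51049668, -0.83996599,  1.03834666]), 'attitude': array([[ 0.99972988,  0.01481094, -0.01791086],
       [-0.02299564,  0.74213069, -0.66986062],
       [ 0.00337094,  0.67009155,  0.74227081]])}
wrist {'fov_y': 61.10683339481225, 'cx': 326.24900633098673, 'cy': 195.46638892177504, 'hand_eye': array([[ 9.99999930e-01,  1.93394426e-04, -3.18942088e-04,
         1.18695609e-06],
       [ 9.12847014e-05, -9.55972899e-01, -2.93454952e-01,
        -8.15599384e-02],
       [-3.61652545e-04,  2.93454902e-01, -9.55972850e-01,
        -1.62239553e-01],
       [ 0.00000000e+00,  0.00000000e+00,  0.00000000e+00,
         1.00000000e+00]])}
{'t': 0.1, 'qpos': array([-0.09920809,  0.33385582,  0.03988498,  1.46617243, -0.01334976,
        1.3433123 , -0.05847373]), 'qd': array([-0.00062118, -0.00088281, -0.00029966, -0.00319648,  0.00017305,
        0.00029565, -0.00010635]), 'tau': array([ 3.73962146e-03, -6.57807541e+01,  1.33961700e+00, -4.04708719e+01,
       -5.96434018e-02,  4.10120690e-02, -6.81097418e-06]), 'ee_pos': array([ 6.49575565e-01, -4.60883630e-05,  2.21743427e-01]), 'eef_rot': array([[ 9.99998911e-01,  1.93291312e-05, -1.47539005e-03],
       [ 1.91050022e-05, -9.99999988e-01, -1.51925631e-04],
       [-1.47539297e-03,  1.51897278e-04, -9.99998900e-01]]), 'force': array([ 0.09889086, -0.37856923, -0.09211365]), 'torque': array([ 0.03993477,  0.02339847, -0.01759822]), 'opening': 0.08705410006924552}
```

View pics/scene1.png

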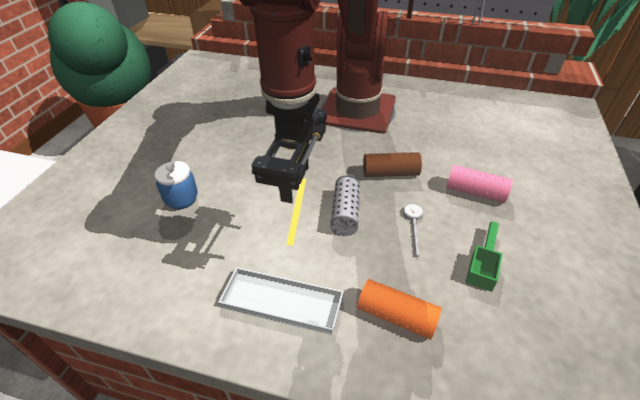

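View pics/wrist1.png

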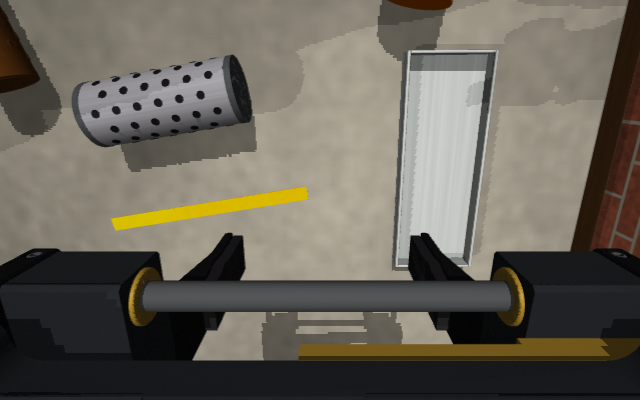

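The scene view shows the perforated tube at about (346,205) and the yellow line from (303,180) to (291,243). In the wrist view the line runs (112,224)–(308,192), with the tube just above it at (80–250, 55–145).

```bash
cat >> h.py <<'E'
def line(s,d):
    b=d['image'].astype(int);m=((b[...,2]>170)&(b[...,1]>140)&(b[...,0]<80)).astype(np.uint8)
    n,l,st,c=cv2.connectedComponentsWithStats(m);i=1+np.argmax(st[1:,4])
    v,u=np.nonzero(l==i);P=plane(s,d,np.c_[u,v],0)[:,:2].astype(np.float32)
    return cv2.minAreaRect(P),P
def tube(s,d,c0,r=.13):
    P=cloud(s,d);b=d['image'].astype(int);sat=b.max(-1)-b.min(-1)
    m=(d['depth']>0)&(P[...,2]>.015)&(P[...,2]<.075)&(np.hypot(P[...,0]-c0[0],P[...,1]-c0[1])<r)&(sat<45)
    Q=P[m]; return Q
def tubefit(Q,ang):
    # axis along ang: perpendicular centre & height by circle fit, ends by extent
    a=np.array([np.cos(ang),np.sin(ang)]);n=np.array([-a[1],a[0]])
    t=Q[:,:2]@a;y=Q[:,:2]@n;z=Q[:,2]
    from scipy.optimize import least_squares
    f=lambda p:np.hypot(y-p[0]-p[2]*(t-t.mean()),z-.032)-.032
    r=least_squares(f,[np.median(y),0,0],loss='soft_l1',f_scale=.002)
    p=r.x;lo,hi=np.percentile(t,[.5,99.5]);tc=(lo+hi)/2
    yc=p[0]+p[2]*(tc-t.mean())
    return tc*a+yc*n,ang+np.arctan(p[2]),hi-lo,z.max(),np.abs(f(p)).mean()
E
python3 - <<'E'
from h import *
for n,px in(('wrist',(165,100)),('scene',(346,205)),('side',None)):
    s,d=shot(n,n+'2.png')
    R,P=line(s,d);c,w,v=np.mean(P,0),R[1],np.linalg.svd(P-P.mean(0),full_matrices=False)[2][0]
    if v[0]<0:v=-v
    print(n,'line',R[0],w,np.degrees(np.arctan2(v[1],v[0])))
    if px: c0=cloud(s,d)[px[1],px[0]]
    Q=tube(s,d,c0);print(c0,len(Q),tubefit(Q,np.arctan2(v[1],v[0])))
    Pc=cloud(s,d)
    b=d['image'].astype(int)
    print('depth table check',np.median(Pc[(b.max(-1)-b.min(-1)<40)&(np.hypot(Pc[...,0]-.65,Pc[...,1])<.3)][:,2]))
E
```

```text
wrist line (0.50776606798172, -0.05278228595852852) (0.24055443704128265, 0.016683461144566536) 9.7005415
[0.50342874 0.07412157 0.06528138] 11454 (array([0.4916999 , 0.07134205]), np.float64(0.16864394957705128), np.float64(0.14938557077469833), np.float64(0.0665735086716378), np.float64(0.0011669189751799434))
depth table check 0.0014753327212984613
scene line (0.7182533740997314, 0.3039764165878296) (0.030815279111266136, 0.03661716729402542) 9.278144
[0.52416729 0.07852734 0.0665935 ] 1418 (array([0.4915294 , 0.06967669]), np.float64(0.17034054081610803), np.float64(0.15157426015499675), np.float64(0.06985435574872112), np.float64(0.004243498485954708))
depth table check 0.0032377506055805694Traceback (most recent call last):
  File "<stdin>", line 4, in <module>
  File "h.py", line 21, in line
    n,l,st,c=cv2.connectedComponentsWithStats(m);i=1+np.argmax(st[1:,4])
                                                     ~~~~~~~~~^^^^^^^^^^
    return _wrapfunc(a, 'argmax', axis=axis, out=out, **kwds)
    return bound(*args, **kwds)
ValueError: attempt to get argmax of an empty sequence
```

View pics/side1.png

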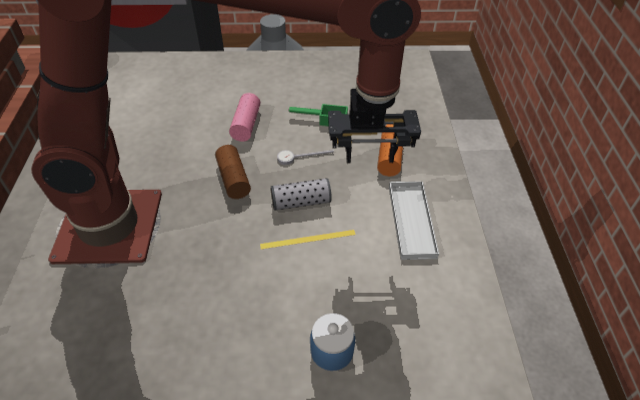

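The measurements agree. The line's centre is (0.508,−0.053) at 9.7°. The tube's is (0.492,0.071), parallel and 125 mm off square, 5 mm off even. I'll put the open fingers along the tube so both tips rest on top, then roll it in short top-drag strokes. Once the tool is yawed −9.7°, its +y is the rolling direction.

Request:
step_arm:
  moves:
    - [[-20,-10.1,15],[0,0,0],1]
    - [[-20,-10.1,15],[0,0,0],1]
    - [[-20,-10.1,15],[0,0,0],1]
    - [[-20,-10.1,15],[0,0,0],1]
    - [[-20,-10.1,15],[0,0,0],1]
    - [[-20,-10.1,15],[0,0,0],1]
    - [[-20,-10.1,15],[0,0,0],1]
    - [[-20,-10.1,15],[0,0,0],1]
    - [[0,0,0],[0,0,-4.85],1]
    - [[0,0,0],[0,0,-4.85],1]

```text
t: 1.13
ee_pos: [0.4883, 0.0814, 0.1017]
eef_rot: [[0.985, 0.174, -0.002], [0.174, -0.985, -0.0], [-0.002, -0.0, -1.0]]
force: [-0.0, -0.4, 0.9]
opening: 0.0873
```

Request:
step_arm:
  moves:
    - [[0,0,10],[0,0,0],1]
    - [[0,0,8],[0,0,0],1]
    - [[0,0,4],[0,0,0],1]
    - [[0,0,0],[0,0,0],1]

```text
t: 1.47
ee_pos: [0.4892, 0.0804, 0.079]
eef_rot: [[0.986, 0.166, -0.002], [0.166, -0.986, -0.001], [-0.002, 0.0, -1.0]]
force: [-0.3, 0.6, -0.3]
opening: 0.0873
```

```bash
python3 - <<'E'
from h import *
s,d=shot('wrist','w3.png');print(s['ee_pos'],s['force'],s['eef_rot'])
E
```

```text
[0.48917247 0.0804186  0.07901858] [-0.28978279  0.61597987 -0.29504023] [[ 9.86090488e-01  1.66192846e-01 -2.34258240e-03]
 [ 1.66191991e-01 -9.86093258e-01 -5.56275923e-04]
 [-2.40245379e-03  1.59219962e-04 -9.99997101e-01]]
```

View pics/w3.png

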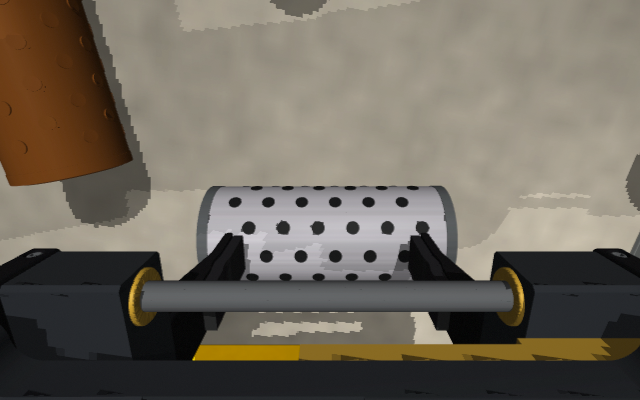

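The fingers sit centred along the tube (columns 200–455), above its top and about 9 mm behind the axis. Next I descend to light contact.

Request:
step_arm:
  moves:
    - [[0,0,6],[0,0,0],1]
    - [[0,0,5],[0,0,0],1]
    - [[0,0,2],[0,0,0],1]
    - [[0,0,0],[0,0,0],1]

```text
t: 1.85
ee_pos: [0.4895, 0.0807, 0.0669]
eef_rot: [[0.986, 0.168, -0.001], [0.168, -0.986, -0.0], [-0.001, 0.0, -1.0]]
force: [0.1, 0.9, -0.1]
opening: 0.087
```

Request:
step_arm:
  moves:
    - [[0,0,1],[0,0,0],1]
    - [[0,0,0.5],[0,0,0],1]
    - [[0,0,0],[0,0,0],1]

```text
t: 2.1
ee_pos: [0.49, 0.0808, 0.0661]
eef_rot: [[0.986, 0.168, 0.0], [0.168, -0.986, 0.0], [0.0, -0.0, -1.0]]
force: [0.0, -0.0, 0.5]
opening: 0.087
```

Request:
step_arm:
  moves:
    - [[0,0,1],[0,0,0],1]
    - [[0,0,0.5],[0,0,0],1]
    - [[0,0,0],[0,0,0],1]

```text
t: 2.35
ee_pos: [0.4899, 0.0808, 0.0645]
eef_rot: [[0.986, 0.168, -0.0], [0.168, -0.986, -0.0], [-0.0, -0.0, -1.0]]
force: [-0.2, -0.9, 0.2]
opening: 0.087
```

Request:
step_arm:
  moves:
    - [[0,0,0.5],[0,0,0],1]
    - [[0,0,0],[0,0,0],1]

```text
t: 2.52
ee_pos: [0.49, 0.0808, 0.0643]
eef_rot: [[0.986, 0.168, 0.0], [0.168, -0.986, 0.0], [0.0, -0.0, -1.0]]
force: [-0.7, -0.1, 3.3]
opening: 0.0871
```

Contact at z≈64.3 mm. I press another 0.7 mm and make the first stroke.

Request:
step_arm:
  moves:
    - [[0,0,0.7],[0,0,0],1]
    - [[0,2,0],[0,0,0],1]
    - [[0,4,0],[0,0,0],1]
    - [[0,5,0],[0,0,0],1]
    - [[0,6,0],[0,0,0],1]
    - [[0,6,0],[0,0,0],1]
    - [[0,5,0],[0,0,0],1]
    - [[0,4,0],[0,0,0],1]
    - [[0,2,0],[0,0,0],1]
    - [[0,0,0],[0,0,0],1]

```text
t: 3.35
ee_pos: [0.4959, 0.0466, 0.0642]
eef_rot: [[0.986, 0.168, 0.0], [0.168, -0.986, -0.0], [0.0, 0.0, -1.0]]
force: [-4.9, -1.1, 10.5]
opening: 0.0873
```

```bash
cat >> h.py <<'E'
A=np.radians(9.70);LC=np.array([.5078,-.0528]);a=np.array([np.cos(A),np.sin(A)]);r=np.array([a[1],-a[0]])
def rep(n,c0,fn=None,rad=.13):
    s,d=shot(n,fn);Q=tube(s,d,c0,rad);c,g,L,zm,e=tubefit(Q,A)
    print(n,len(Q),'tube c',c.round(4),'ang',np.degrees(g).round(2),'len',L.round(3),'zmax',zm.round(3),'err',e.round(4),
     '| to go mm',((LC-c)@r*1e3).round(1),'along',((c-LC)@a*1e3).round(1),'| tool rel tube',((s['ee_pos'][:2]-c)@r*1e3).round(1),'F',s['force'].round(1),'z',s['ee_pos'][2].round(4),'t',s['t'])
E
python3 - <<'E'
from h import *
c=np.array([.4917,.0713])+.0175*r
rep('wrist',c,'w4.png');rep('scene',c,rad=.1);rep('side',c,'s4.png',rad=.1)
E
```

```text
wrist 27877 tube c [0.4939 0.0541] ang 9.67 len 0.149 zmax 0.075 err 0.0006 | to go mm 107.7 along 4.3 | tool rel tube 7.6 F [-4.9 -1.1 10.5] z 0.0642 t 3.35
scene 798 tube c [0.4972 0.0537] ang 9.51 len 0.146 zmax 0.074 err 0.006 | to go mm 106.7 along 7.5 | tool rel tube 6.5 F [-4.4 -1.  11.9] z 0.0642 t 3.4
side 1409 tube c [0.4918 0.053 ] ang 9.65 len 0.15 zmax 0.075 err 0.002 | to go mm 106.9 along 2.1 | tool rel tube 6.5 F [-4.5  0.2 12.2] z 0.0642 t 3.45
```

View pics/w4.png

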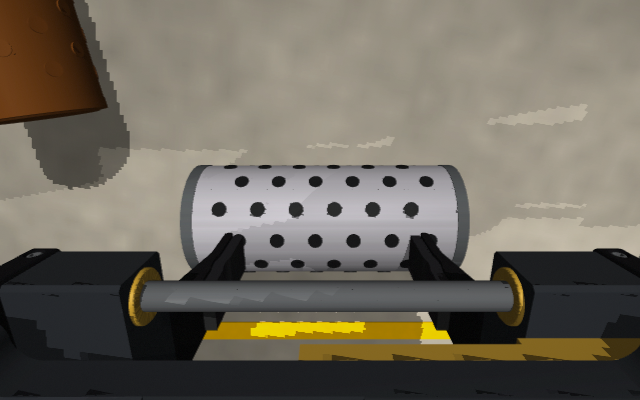

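The tool moved 34.7 mm and the tube 17.4 mm, which is pure rolling, and it stayed parallel. The view shows both fingertips still on top, with the tube at columns 182–468. I carry on with longer strokes.

Request:
step_arm:
  moves:
    - [[0,3,0],[0,0,0],1]
    - [[0,4,0],[0,0,0],1]
    - [[0,2,0],[0,0,0],1]
    - [[0,0,0],[0,0,0],1]
    - [[0,0,-6],[0,0,0],1]
    - [[0,-5,0],[0,0,0],1]
    - [[0,-9,0],[0,0,0],1]
    - [[0,-8,0],[0,0,0],1]
    - [[0,0,2],[0,0,0],1]
    - [[0,0,2.5],[0,0,0],1]

```text
t: 4.33
ee_pos: [0.4933, 0.0611, 0.0646]
eef_rot: [[0.985, 0.17, 0.0], [0.17, -0.985, 0.0], [0.0, -0.0, -1.0]]
force: [0.7, -0.8, 0.4]
opening: 0.0869
```

Request:
step_arm:
  moves:
    - [[0,0,1.2],[0,0,0],1]
    - [[0,0,0],[0,0,0],1]
    - [[0,3,0],[0,0,0],1]
    - [[0,6,0],[0,0,0],1]
    - [[0,8,0],[0,0,0],1]
    - [[0,9,0],[0,0,0],1]
    - [[0,8,0],[0,0,0],1]
    - [[0,6,0],[0,0,0],1]
    - [[0,3,0],[0,0,0],1]
    - [[0,0,0],[0,0,0],1]

```text
t: 5.17
ee_pos: [0.5011, 0.0163, 0.0641]
eef_rot: [[0.986, 0.167, 0.0], [0.167, -0.986, -0.001], [0.0, 0.001, -1.0]]
force: [-2.8, -1.0, 9.2]
opening: 0.0872
```

```bash
python3 - <<'E'
from h import *
c=LC-.0825*r
rep('wrist',c);rep('side',c,rad=.1)
E
```

```text
wrist 28845 tube c [0.4985 0.0273] ang 9.67 len 0.149 zmax 0.075 err 0.0006 | to go mm 80.5 along 4.3 | tool rel tube 11.3 F [-2.8 -1.   9.2] z 0.0641 t 5.1667
side 1436 tube c [0.4962 0.0261] ang 9.74 len 0.15 zmax 0.075 err 0.002 | to go mm 79.7 along 1.9 | tool rel tube 10.1 F [-2.4 -0.8  9.5] z 0.0641 t 5.2167
```

Rolling is still 1:2 and the tube is parallel, with 80 mm to go. Three more strokes of about 22 mm.

Request:
step_arm:
  moves:
    - [[0,0,-6],[0,0,0],1]
    - [[0,-5,0],[0,0,0],1]
    - [[0,-9,0],[0,0,0],1]
    - [[0,-8,0],[0,0,0],1]
    - [[0,0,2],[0,0,0],1]
    - [[0,0,2.5],[0,0,0],1]
    - [[0,0,1.5],[0,0,0],1]
    - [[0,0,0],[0,0,0],1]

```text
t: 5.93
ee_pos: [0.4971, 0.0393, 0.0639]
eef_rot: [[0.986, 0.169, -0.0], [0.169, -0.986, -0.0], [-0.0, 0.0, -1.0]]
force: [-2.6, -0.7, 7.4]
opening: 0.0868
```

Request:
step_arm:
  moves:
    - [[0,3,0],[0,0,0],1]
    - [[0,6,0],[0,0,0],1]
    - [[0,8,0],[0,0,0],1]
    - [[0,9,0],[0,0,0],1]
    - [[0,8,0],[0,0,0],1]
    - [[0,6,0],[0,0,0],1]
    - [[0,3,0],[0,0,0],1]
    - [[0,0,0],[0,0,0],1]

```text
t: 6.6
ee_pos: [0.5045, -0.0045, 0.0641]
eef_rot: [[0.986, 0.167, 0.0], [0.167, -0.986, -0.001], [0.0, 0.001, -1.0]]
force: [-3.9, -1.6, 9.9]
opening: 0.0873
```

Request:
step_arm:
  moves:
    - [[0,0,-6],[0,0,0],1]
    - [[0,-5,0],[0,0,0],1]
    - [[0,-9,0],[0,0,0],1]
    - [[0,-8,0],[0,0,0],1]
    - [[0,0,2],[0,0,0],1]
    - [[0,0,2.5],[0,0,0],1]
    - [[0,0,1.5],[0,0,0],1]
    - [[0,0,0],[0,0,0],1]

```text
t: 7.27
ee_pos: [0.5006, 0.0187, 0.0637]
eef_rot: [[0.986, 0.169, -0.0], [0.169, -0.986, -0.0], [-0.0, -0.0, -1.0]]
force: [-2.0, 1.0, 4.8]
opening: 0.087
```

Request:
step_arm:
  moves:
    - [[0,3,0],[0,0,0],1]
    - [[0,6,0],[0,0,0],1]
    - [[0,8,0],[0,0,0],1]
    - [[0,9,0],[0,0,0],1]
    - [[0,8,0],[0,0,0],1]
    - [[0,6,0],[0,0,0],1]
    - [[0,3,0],[0,0,0],1]
    - [[0,0,0],[0,0,0],1]

```text
t: 7.93
ee_pos: [0.508, -0.0252, 0.0642]
eef_rot: [[0.986, 0.167, 0.0], [0.167, -0.986, -0.001], [0.0, 0.001, -1.0]]
force: [-4.0, -0.7, 10.4]
opening: 0.0875
```

```bash
python3 - <<'E'
from h import *
c=LC-.0365*r
rep('wrist',c);rep('side',c,rad=.1)
E
```

```text
wrist 28169 tube c [ 0.506  -0.0169] ang 9.68 len 0.148 zmax 0.075 err 0.0006 | to go mm 35.7 along 4.2 | tool rel tube 8.5 F [-4.  -0.7 10.4] z 0.0642 t 7.9333
side 1502 tube c [ 0.5038 -0.0181] ang 9.7 len 0.15 zmax 0.075 err 0.0019 | to go mm 34.9 along 1.9 | tool rel tube 7.4 F [-3.7  0.3 10.4] z 0.0642 t 7.9833
```

The tube has now rolled 89.5 mm (about 2.8 rad), so the half-turn condition should be met. 35 mm to go: one full stroke, then a measured last one.

Request:
step_arm:
  moves:
    - [[0,0,-6],[0,0,0],1]
    - [[0,-5,0],[0,0,0],1]
    - [[0,-8,0],[0,0,0],1]
    - [[0,-6,0],[0,0,0],1]
    - [[0,0,2],[0,0,0],1]
    - [[0,0,2.5],[0,0,0],1]
    - [[0,0,1.5],[0,0,0],1]
    - [[0,0,0],[0,0,0],1]

```text
t: 8.7
ee_pos: [0.5047, -0.0051, 0.0639]
eef_rot: [[0.986, 0.168, -0.0], [0.168, -0.986, -0.0], [-0.0, 0.0, -1.0]]
force: [-3.5, 1.3, 7.3]
opening: 0.087
```

Request:
step_arm:
  moves:
    - [[0,3,0],[0,0,0],1]
    - [[0,6,0],[0,0,0],1]
    - [[0,8,0],[0,0,0],1]
    - [[0,9,0],[0,0,0],1]
    - [[0,8,0],[0,0,0],1]
    - [[0,6,0],[0,0,0],1]
    - [[0,3,0],[0,0,0],1]
    - [[0,0,0],[0,0,0],1]

```text
t: 9.37
ee_pos: [0.5121, -0.0489, 0.0642]
eef_rot: [[0.986, 0.167, 0.0], [0.167, -0.986, -0.001], [0.0, 0.001, -1.0]]
force: [-3.3, -1.3, 9.2]
opening: 0.087
```

Request:
step_arm:
  moves:
    - [[0,0,-6],[0,0,0],1]
    - [[0,-5,0],[0,0,0],1]
    - [[0,-8,0],[0,0,0],1]
    - [[0,-6,0],[0,0,0],1]
    - [[0,0,2],[0,0,0],1]
    - [[0,0,2.5],[0,0,0],1]
    - [[0,0,1.5],[0,0,0],1]
    - [[0,0,0],[0,0,0],1]

```text
t: 10.03
ee_pos: [0.5088, -0.0288, 0.0641]
eef_rot: [[0.986, 0.169, 0.0], [0.169, -0.986, -0.0], [0.0, 0.0, -1.0]]
force: [-2.5, -0.6, 8.3]
opening: 0.0869
```

```bash
python3 - <<'E'
from h import *
c=LC-.0136*r
rep('wrist',c);rep('side',c,rad=.1)
E
```

```text
wrist 20988 tube c [ 0.5097 -0.039 ] ang 9.69 len 0.148 zmax 0.075 err 0.0008 | to go mm 13.3 along 4.2 | tool rel tube -10.3 F [-2.5 -0.6  8.3] z 0.0641 t 10.0333
side 1582 tube c [ 0.5075 -0.0403] ang 9.75 len 0.15 zmax 0.074 err 0.0018 | to go mm 12.4 along 1.8 | tool rel tube -11.0 F [-2.3  0.1  8. ] z 0.0641 t 10.0833
```

13 mm to go, so a 26 mm tool stroke, then lift away.

Request:
step_arm:
  moves:
    - [[0,2,0],[0,0,0],1]
    - [[0,4,0],[0,0,0],1]
    - [[0,5,0],[0,0,0],1]
    - [[0,5,0],[0,0,0],1]
    - [[0,4,0],[0,0,0],1]
    - [[0,3,0],[0,0,0],1]
    - [[0,2,0],[0,0,0],1]
    - [[0,1,0],[0,0,0],1]
    - [[0,0,0],[0,0,0],1]
    - [[0,0,0],[0,0,0],1]

```text
t: 10.97
ee_pos: [0.5132, -0.0549, 0.0643]
eef_rot: [[0.986, 0.168, 0.0], [0.168, -0.986, -0.001], [0.0, 0.001, -1.0]]
force: [-2.9, -0.4, 9.2]
opening: 0.087
```

Request:
step_arm:
  moves:
    - [[0,0,-3],[0,0,0],1]
    - [[0,0,-10],[0,0,0],1]
    - [[0,0,-20],[0,0,0],1]
    - [[0,10,-20],[0,0,0],1]
    - [[0,20,-20],[0,0,0],1]
    - [[0,20,-20],[0,0,0],1]
    - [[0,20,-20],[0,0,0],1]
    - [[0,10,-20],[0,0,0],1]
    - [[0,0,0],[0,0,0],1]
    - [[0,0,0],[0,0,0],1]

```text
t: 11.8
ee_pos: [0.5271, -0.1339, 0.198]
eef_rot: [[0.986, 0.167, 0.002], [0.167, -0.986, -0.0], [0.002, 0.001, -1.0]]
force: [-0.7, 0.6, 0.1]
opening: 0.0872
```

```bash
python3 - <<'E'
from h import *
rep('wrist',LC,'w9.png',rad=.1);rep('side',LC,'s9.png',rad=.1);rep('scene',LC,rad=.1)
s,d=shot('wrist');R,P=line(s,d)
print('yellow seen: along',np.percentile((P-LC)@a,[0,100]),'across',np.percentile((P-LC)@r,[1,99]))
E
```

```text
wrist 12798 tube c [ 0.512  -0.0522] ang 9.66 len 0.148 zmax 0.066 err 0.0005 | to go mm -0.1 along 4.3 | tool rel tube 83.1 F [-0.7  0.6  0.1] z 0.198 t 11.8
side 1635 tube c [ 0.5097 -0.0535] ang 9.72 len 0.15 zmax 0.069 err 0.0017 | to go mm -1.0 along 1.8 | tool rel tube 81.1 F [ 0.   0.5 -0.1] z 0.1968 t 11.85
scene 1410 tube c [ 0.512  -0.0534] ang 9.72 len 0.152 zmax 0.07 err 0.0042 | to go mm -1.3 along 4.1 | tool rel tube 80.3 F [-0.3 -0.4  0.6] z 0.1961 t 11.9
yellow seen: along [-0.11990332 -0.08723871] across [-0.00833225  0.00713096]
```

View pics/w9.png

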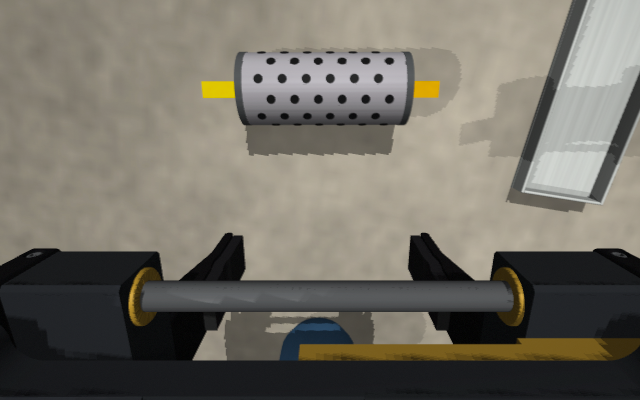

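View pics/s9.png

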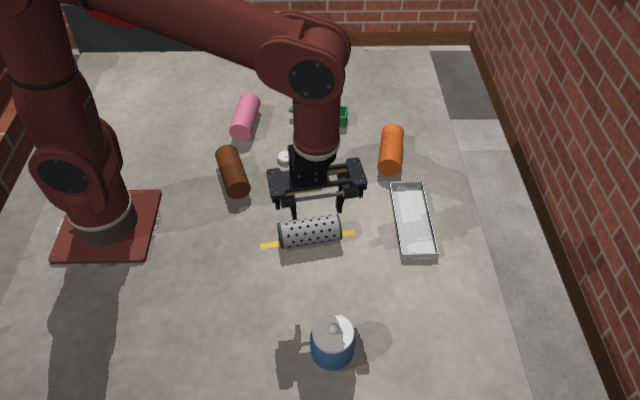

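The tube lies on the line, with yellow showing at both ends in the wrist view (205–235 and 413–440, row 90). The bystanders look undisturbed and the gripper is clear, so I hand in.

```bash
python3 -c "
from h import *
rep('wrist',LC,rad=.1)
from plant import close_job
print(close_job())"
```

```text
wrist 12988 tube c [ 0.5121 -0.0522] ang 9.68 len 0.148 zmax 0.066 err 0.0005 | to go mm -0.1 along 4.4 | tool rel tube 81.2 F [-0.6  0.6  0.6] z 0.1957 t 12.0
the job is handed in; nothing more can be done
None
```

I rolled the tube about 125 mm onto the yellow line and handed the job in at t ≈ 12 s; no verdict was reported. It took seven light drag strokes with the two open fingertips on top of the tube. The vertical force read at most 12 N, and the fingertips were at z ≈ 64 mm whenever they touched it.

- **Rolling:** I judged it from travel. In the strokes I checked, the tube moved half as far as the tool, as pure rolling should. I did not measure the tube's turn angle directly.
- **Half turn:** The tube passed 70 to 120 mm from its start in rolling. I measured it at about 89 mm, which is about 2.8 rad of roll.
- **Final position:** The three cameras put the tube's axis 0.1 to 1.3 mm past the line's centre, 2 to 4 mm off lengthwise and parallel within 0.1°. The cameras disagree by 1 to 2.5 mm, within their calibration. The tube's position was unchanged between the last two wrist pictures.
- **Clear of everything:** The gripper was clear of the tube and about 130 mm above it. The jar, tray and the visible parts of the scoop and thermometer looked undisturbed, but I did not measure them. The arm partly hid the scoop and thermometer in the last picture.

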